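Seat the round wood slices in a moss picture

TASK

Three round wood slices stand a little proud on their dowels in the moss picture. With a fingertip, gently push each one straight down until it is fully home on its collar: first the large one, then the middle-sized one, then the small one. Only push, never pull a slice up; leave the oblong slice as it stands and do not disturb the little jar or anything else lying about.

Things in the scene. Friction and masses are not known exactly. Their poses are not given: they have to be found in the camera images.
- frame: The picture being made: a shallow dark-walnut frame lying flat on the table, fixed, 300 x 370 mm outside (x, y of its own axes), rim 16 mm wide and 40 mm tall, plywood board inside with its top 8 mm above the table, filled with low moss (tops below 25 mm). Origin: centre of its underside, on the table.
- large_top (a point): Centre of the top face of the large round wood slice, 72 mm across, 12 mm thick, pale top with a darker edge, lying level in the frame on a hidden upright dowel. It stands in one of the four quarters of the frame (which one varies). Its top is 46 to 50 mm above the table before pressing and 38 mm when fully home, resting on the collar under it (2 mm below the frame's rim).
- large (a joint): How far the large round slice has been pushed down (m): 0 to 0.004 at the start, 0.012 fully home on its collar. It moves straight down against a steady friction of about 4 N, stays where it is left, and at 0.012 meets its collar. The collar is sprung: pushed on past that with more than about 5.5 N, slice and collar sink further together (about 1.2 N per mm, at most 14 mm) and spring back when let go, with the slice still home; negative values mean pulled upward.
- medium_top (a point): Centre of the top face of the middle-sized round wood slice, 50 mm across, 12 mm thick, pale top with a darker edge, lying level in the frame on a hidden upright dowel. It stands in one of the four quarters of the frame (which one varies). Its top is 46 to 50 mm above the table before pressing and 38 mm when fully home, resting on the collar under it (2 mm below the frame's rim).
- medium (a joint): How far the medium round slice has been pushed down (m): 0 to 0.004 at the start, 0.012 fully home on its collar. It moves straight down against a steady friction of about 4 N, stays where it is left, and at 0.012 meets its collar. The collar is sprung: pushed on past that with more than about 5.5 N, slice and collar sink further together (about 1.2 N per mm, at most 14 mm) and spring back when let go, with the slice still home; negative values mean pulled upward.
- small_top (a point): Centre of the top face of the small round wood slice, 32 mm across, 12 mm thick, pale top with a darker edge, lying level in the frame on a hidden upright dowel. It stands in one of the four quarters of the frame (which one varies). Its top is 46 to 50 mm above the table before pressing and 38 mm when fully home, resting on the collar under it (2 mm below the frame's rim).
- small (a joint): How far the small round slice has been pushed down (m): 0 to 0.004 at the start, 0.012 fully home on its collar. It moves straight down against a steady friction of about 4 N, stays where it is left, and at 0.012 meets its collar. The collar is sprung: pushed on past that with more than about 5.5 N, slice and collar sink further together (about 1.2 N per mm, at most 14 mm) and spring back when let go, with the slice still home; negative values mean pulled upward.
- oblong_top (a point): Centre of the top face of the oblong wood slice, 70 x 22 mm (long side along its own x), 12 mm thick, same wood, on the same kind of dowel in the remaining quarter of the frame, top 46 to 50 mm above the table. It yields to a push like the others; it is to be left as it stands.
- jar: Small closed glass jar with metal lid, 36 mm across, 46 mm tall, standing loose on the bare board in the middle of the frame, among the slices (its top 54 mm above the table). Bystander. Origin: centre of its underside.
- eraser: White eraser, 55 x 22 x 12 mm, loose on the table close outside the frame's +y side. Bystander. Origin: centre of underside.
- pencil: Wooden pencil, 168 mm long, 7 mm thick, loose on the table close outside the frame's -y side. Bystander. Origin: underside, 75 mm from its blunt end.
- clothes_peg: Wooden clothes peg, 72 x 14 x 10 mm, loose on the table between the robot and the frame. Bystander. Origin: centre of underside.
- marker: Grey marker with clear cap, 127 mm long, 17 mm thick, loose on the table beyond the frame. Bystander. Origin: underside, 42 mm from its plain end.
- stick_cup: Round wooden cup of white paper sticks, 72 mm across, about 110 mm tall, loose on the table to the right (-y). Bystander. Origin: centre of underside.
- glue_bottle: Amber bottle, 60 mm across, 150 mm tall, loose on the table to the right (-y). Bystander. Origin: centre of underside.

How it is judged (in metres and radians):
On the way, in this order (a step that is already met when the one before it is completed fails the run):
1. the large round slice is pushed home (value of joint large above 0.0095 m), for 0.1 s.
2. then the middle-sized round slice is pushed home (value of joint medium above 0.0095 m), for 0.1 s.
3. then the small round slice is pushed home (value of joint small above 0.0095 m), for 0.1 s.
At the end, for the whole second after the job is handed in: All three round slices are pushed down at least 9.5 mm of their 12 mm (within 2.5 mm of fully home), the oblong slice is within 2.5 mm of where it started, every bystander is within 20 mm of where it started, and the jar, cup and bottle stand upright (within 20 degrees) with the jar at rest (value of joint each of large, medium, small above 0.0095 m and not (distance of oblong_top from where it was at the start of the episode above 0.0025 m) and not (distance of any of jar, eraser, pencil, clothes_peg, marker, stick_cup, glue_bottle from where it was at the start of the episode above 0.02 m or angle between any of jar, stick_cup, glue_bottle's own z axis and vertical above 0.35 rad) and linear speed of jar below 0.02 m/s); the robot touches nothing.
It fails at once if a slice is pushed down before its turn (the middle-sized before the large is home, or the small before the other two are home) ((value of joint medium above 0.006 m and value of joint large below 0.009 m) or (value of joint small above 0.006 m and value of joint any of large, medium below 0.009 m)).
It fails at once if a round slice is pulled up (more than 3 mm above the highest start) (value of joint any of large, medium, small below -0.003 m).
It fails at once if a slice is pressed harder than 20 N, or pressed with anything but the fingers (contact force between the fingers and large above 20 N or contact force between the arm and large above 2 N or contact force between the fingers and medium above 20 N or contact force between the arm and medium above 2 N or contact force between the fingers and small above 20 N or contact force between the arm and small above 2 N).
It fails at once if the oblong slice is moved more than 2.5 mm (distance of oblong_top from where it was at the start of the episode above 0.0025 m).
It fails at once if a bystander is moved more than 20 mm, lifted or tipped (distance of any of jar, eraser, pencil, clothes_peg, marker, stick_cup, glue_bottle from where it was at the start of the episode above 0.02 m or angle between any of jar, stick_cup, glue_bottle's own z axis and vertical above 0.35 rad).
It also fails if it takes over 42 s, if anything falls off the work surface, if the arm or the gripper's body presses on something with over 40 N, if the wrist force passes 120 N, or if a joint passes its speed limit or range.

ROBOT

A 7-joint arm with a two-finger parallel gripper is mounted at the origin on the work surface. World frame = base frame: x ahead of the robot, y to its left, z up, the work surface at z = 0. Lengths are in m, angles in degrees, forces in N, time in s.
With the tool pointing down it reaches from about 0.425 to 0.95 m from the base axis. Payload 16.7 kg.
Tool frame: the origin (TCP) lies at the very end of the fingers, on their centre line; the grasp point (between the pads) lies 19 mm behind it (pinch_z is the z of the grasp point in the tool frame, in m); z points along the fingers, y is the direction in which the jaws open and shut (so a half turn about z gives the same grasp; the last joint's range is limited). The gripper opens to 94 mm and grips with 3 to 60 N. Pads are 16 mm wide; open, the fingers measure 119 mm over their backs; the gripper's body (75 mm by 177 mm) begins 78 mm behind the grasp point.
Start: joints at [-73.367, 24.414, 4.234, 92.017, -1.954, 63.644, -3.845], TCP at [0.287, 0.611, 0.205] pointing down, gripper open.
Joint ranges: [-163.25, 163.25], [-28.42, 122.38], [-70.27, 78.77], [12.13, 141.07], [-58.53, 238.53], [9.26, 117.41], [-156.51, 156.51]. Speed limits (degrees/s): [108.29, 108.29, 136.94, 136.94, 172.46, 172.46, 172.46].

INTERFACE

Orientations are given as [roll, pitch, yaw] about the fixed x, y, z axes, in that order (R = Rz(yaw) Ry(pitch) Rx(roll)).
In Python, from plant import sense, read_camera, finish_job, pinch_z gives the robot as it stands.
- The arm moves only by the tool carry_out, never from a script. Its argument "deltas" is one flat list of numbers, 7 for each row, row after row: the turn, a rotation vector about the tool's x, y, z in degrees, then the shift along the tool's x, y, z in m, then the finger opening in m, from 0 to 0.094. A call has 1 to 8 rows; each row shifts and turns the commanded pose from where the row before left it, along the tool's axes as they then stand; what a row does not reach is not made up. A row lasts 1/8 s, in which the tool goes at most 62.5 mm and 10.7 degrees, less where a joint would pass 70% of its speed; a pose out of reach is approached as far as the arm can. A call with a gripper value outside its range is refused whole. The fingers move at their own pace and stop on an object; "grip_force" is the grip in N (left out, the last holds). Time passes only in rows, so rows that do not move let the fingers close. It gives the time, the measured TCP pose, the force and the opening at its end, in the units of the state.
- sense(): the state, without advancing time (a new reading comes with each control period).
- read_camera(name): name is "scene" or "top" or "wrist"; returns a dict with "img" (384x512x3 uint8, blue, green, red), "fx", "fy", "cx", "cy" (pixels), "extrinsics" (4x4, takes a point from camera to world coordinates); the wrist camera has in their place "T_tool_cam" (4x4, takes a point from camera to tool coordinates, whose origin is the TCP and whose axes are the flange's). Camera axes: x right, y up, looking along -z (the intrinsics and any distortion apply to the point x, -y, -z); pixel columns grow to the right and rows downward; lengths in m; the calibration is good to about 2 mm. The wrist camera is an equidistant fisheye: a pixel r from the principal point sees the ray r / f radians off the axis. A picture is of the moment at which its call begins: read the wrist's pose just before it. There is no depth.
- finish_job(): hands the job in, once; it reports no verdict.
The state is a dict: "time_s": time; "joint_positions": joint angles; "qd": joint speeds; "joint_efforts": joint torques, N m; "ee_pos": TCP position; "ee_rot": TCP orientation; "wrist_force": force on the tool from outside, world axes, zero at the start; "torque": the same for the moment, N m; "width": finger opening in m.
Only numpy, scipy, OpenCV 4.12 (cv2) and the standard library are available. Lean on these libraries where they do the work, as an engineer would, in place of code of your own. Each camera call takes 0.05 s, during which the arm holds its last target. There are 200 camera calls.

## Working session

There is one attempt and no reset: what is moved stays moved. The work goes in short steps, Python scripts to look and compute and a tool call to move; the robot and the scene stay as the last step left them, time stands still between calls to the robot, and variables do not carry over. Pictures are saved under pics/ and viewed, about 8 in all and at most 12, crops included, and the job is handed in when it is done.

Besides the shell and the picture viewer there is one more tool, called as name(argument=value, ...) on one line, values as JSON. carry_out: Moves the arm, as the interface text tells. Its arguments: {"type":"object","properties":{"deltas":{"type":"array"},"grip_force":{"type":"number"}},"required":["deltas"]}

```bash
mkdir -p pics
python3 - <<'E'
from plant import *
import cv2,numpy as np,pickle
s=sense();print(s['ee_pos'],s['ee_rot'],s['time_s'],s['width'],s['wrist_force'])
d={n:read_camera(n) for n in('top','scene')}
pickle.dump(d,open('cam.pkl','wb'))
for n in d:
  cv2.imwrite(f'pics/{n}.png',d[n]['img']);print(n,{k:v for k,v in d[n].items() if k!='img'})
E
```

```text
[0.28723391 0.61035064 0.20478972] [-1.79926673e+02  6.03991913e-03  1.54800633e+02] 0.0 0.0943503547255836 [-0.39275226 -0.34194389  0.04171862]
top {'fx': 385.26803209666116, 'fy': 385.26803209666116, 'cx': 250.5566535339024, 'cy': 191.45806307089606, 'extrinsics': array([[-0.02714234,  0.99792817, -0.05833233,  0.52451442],
       [-0.99962436, -0.02731771, -0.00221086, -0.0932165 ],
       [-0.00379979,  0.05825041,  0.99829477,  1.17940292],
       [ 0.        ,  0.        ,  0.        ,  1.        ]])}
scene {'fx': 404.5046539998268, 'fy': 404.5046539998268, 'cx': 257.17363656305116, 'cy': 188.78798716631286, 'extrinsics': array([[ 4.29074801e-04, -6.09385718e-01,  7.92873800e-01,
         1.40891817e+00],
       [ 9.99738911e-01,  1.83751742e-02,  1.35817402e-02,
        -5.93659718e-02],
       [-2.28457127e-02,  7.92660961e-01,  6.09234499e-01,
         6.87869735e-01],
       [ 0.00000000e+00,  0.00000000e+00,  0.00000000e+00,
         1.00000000e+00]])}
```

View pics/top.png

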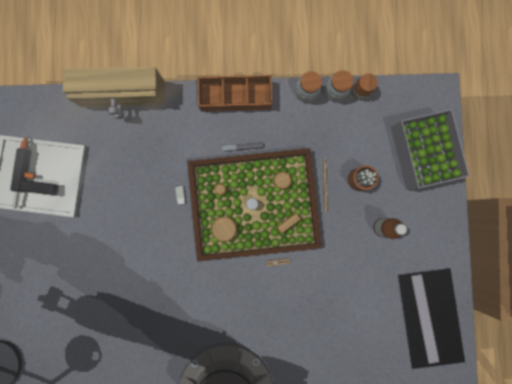

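View pics/scene.png

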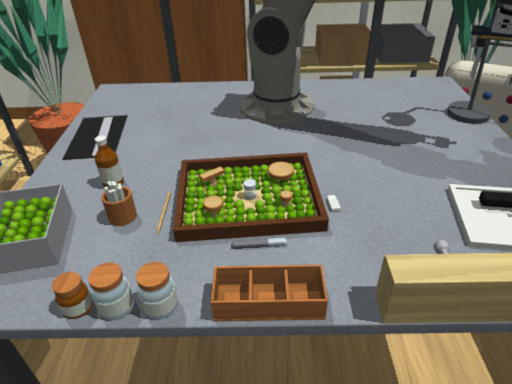

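The top view shows the large slice at about (224,229), the medium at (283,181), the small at (220,189), the oblong at (289,224) and the jar at (252,204). The scene view agrees. I'll measure these by colour in both views.

```bash
cat > h.py <<'E'
import numpy as np
def ray(c,u,v,z):
    E=c['extrinsics'];d=E[:3,:3]@np.array([(u-c['cx'])/c['fx'],-(v-c['cy'])/c['fy'],-1.]);o=E[:3,3]
    return o+d*(z-o[2])/d[2]
def proj(c,p):
    E=c['extrinsics'];q=E[:3,:3].T@(np.array(p)-E[:3,3]);return c['cx']-q[0]/q[2]*c['fx'],c['cy']+q[1]/q[2]*c['fy']
E
python3 - <<'E'
import pickle,cv2,numpy as np
from h import *
d=pickle.load(open('cam.pkl','rb'))
seeds={'top':dict(L=(224,229),M=(283,181),S=(220,189),O=(289,224),J=(252,204)),'scene':dict(L=(281,171),M=(213,204),S=(286,196),O=(212,175),J=(250,186))}
out=[]
for n in d:
  im=d[n]['img'];hsv=cv2.cvtColor(im,cv2.COLOR_BGR2HSV)
  for k,(u,v) in seeds[n].items():
    print(n,k,hsv[v,u],end=' ')
    if k=='J': continue
    m=cv2.inRange(hsv,(8,60,115),(19,190,255))
    nn,lab,st,ce=cv2.connectedComponentsWithStats(m,connectivity=4)
    l=lab[v,u]
    print(l,st[l],ce[l].round(2),'xyz',ray(d[n],*ce[l],.048).round(4) if l else '')
c=d['top']
x,y,w,h=185,145,140,118
a=cv2.resize(c['img'][y:y+h,x:x+w],None,fx=5,fy=5,interpolation=cv2.INTER_CUBIC)
cv2.imwrite('pics/crop.png',a)
E
```

```text
top L [ 18  98 158] 49 [212 216  24  25 448] [223.52 228.53] xyz [ 0.4842 -0.0087  0.048 ]
top M [ 17  98 154] 38 [275 172  16  17 208] [282.18 179.84] xyz [ 0.6224 -0.1848  0.048 ]
top S [ 18  99 155] 43 [215 184  10  10  78] [219.63 188.91] xyz [6.006e-01 1.000e-04 4.800e-02]
top O [ 17 100 153] 48 [278 214  22  18 179] [288.39 222.5 ] xyz [ 0.4966 -0.1989  0.048 ]
top J [105  15 173] scene L [ 19 108 221] 21 [268 162  26  15 313] [280.47 168.93] xyz [ 0.4879 -0.0091  0.048 ]
scene M [ 18 110 218] 45 [204 196  19  13 197] [213.04 202.25] xyz [ 0.6281 -0.184   0.048 ]
scene S [ 19 112 203] 42 [280 191  13   8  83] [286.29 194.51] xyz [6.023e-01 4.000e-04 4.800e-02]
scene O [ 13 160 147] 22 [199 166  25  14 128] [211.98 172.49] xyz [ 0.4988 -0.198   0.048 ]
scene J [ 97  19 178]
```

View pics/crop.png

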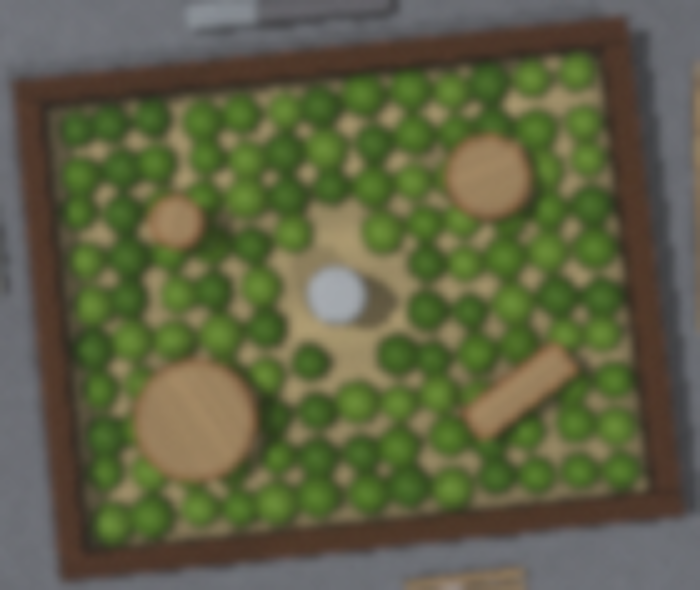

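Positions (x, y), consistent in both views to about 4 mm: L (0.486, -0.009), M (0.624, -0.184), S (0.601, 0.000). I'll close the fingers and travel high.

carry_out(deltas=[0,0,0,-0.0315,-0.028,0,0,0,0,0,-0.0315,-0.028,0,0,0,0,0,-0.0315,-0.028,0,0,0,0,0,-0.0315,-0.028,0,0,0,0,0,-0.0315,-0.028,0,0,0,0,0,-0.0315,-0.028,0,0,0,0,0,-0.0315,-0.028,0,0,0,0,0,-0.0315,-0.028,0,0], grip_force=10)

```text
time_s: 1.1
ee_pos: [0.4203, 0.2993, 0.2054]
ee_rot: [-180.0, -0.0, 154.8]
wrist_force: [-0.6, -0.6, 0.2]
width: 0.0172
```

carry_out(deltas=[0,0,0,-0.0273,-0.0358,0,0,0,0,0,-0.0273,-0.0358,0,0,0,0,0,-0.0273,-0.0358,0.02,0,0,0,0,-0.0273,-0.0358,0.02,0,0,0,0,-0.0273,-0.0358,0.02,0,0,0,0,-0.0273,-0.0358,0.02,0,0,0,0,-0.0273,-0.0358,0.02,0,0,0,0,0,0,0,0])

```text
time_s: 2.1
ee_pos: [0.4854, -0.0107, 0.1042]
ee_rot: [-179.9, -0.1, 154.5]
wrist_force: [-0.2, 0.6, -0.6]
width: 0.0009
```

Run:
```python
from plant import *
import cv2
s=sense();print(s['ee_pos'],s['width'],s['wrist_force'])
c=read_camera('scene')['img'][130:260,150:350]
w=cv2.resize(read_camera('wrist')['img'],None,fx=.78,fy=.78)
c=cv2.resize(c,(400,260))
import numpy as np
o=np.zeros((300,800,3),np.uint8);o[:260,:400]=c;o[:300,400:400+w.shape[1]]=w[:300,:400]
cv2.imwrite('pics/c2.png',o)
```

```text
[ 0.48543763 -0.01071755  0.10418219] 0.000912525569438986 [-0.15652281  0.63026418 -0.64513535]
```

View pics/c2.png

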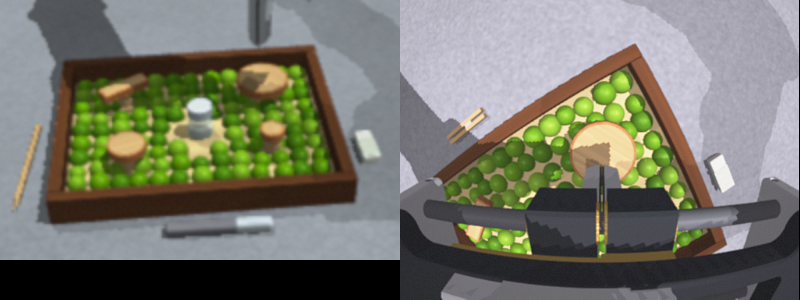

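The left (scene) panel shows the closed fingertips above the large slice. The wrist view shows that slice directly under the fingers, near (600,150). Descending gently.

carry_out(deltas=[0,0,0,0,0,0.015,0,0,0,0,0,0,0.015,0,0,0,0,0,0,0.015,0,0,0,0,0,0,0.003,0,0,0,0,0,0,0.003,0,0,0,0,0,0,0.003,0,0,0,0,0,0,0.003,0,0,0,0,0,0,0.003,0])

```text
time_s: 3.2
ee_pos: [0.4864, -0.0074, 0.0455]
ee_rot: [180.0, 0.0, 154.8]
wrist_force: [-0.6, 0.3, 4.1]
width: 0.0003
```

carry_out(deltas=[0,0,0,0,0,0.002,0,0,0,0,0,0,0.002,0,0,0,0,0,0,0.002,0,0,0,0,0,0,0.002,0,0,0,0,0,0,0,0])

```text
time_s: 3.82
ee_pos: [0.4863, -0.0074, 0.0374]
ee_rot: [180.0, 0.0, 154.8]
wrist_force: [-0.8, 0.4, 6.4]
width: 0.0001
```

carry_out(deltas=[0,0,0,0,0,0.001,0,0,0,0,0,0,0.001,0,0,0,0,0,0,0,0,0,0,0,0,0,0,0])

```text
time_s: 4.32
ee_pos: [0.4864, -0.0074, 0.0356]
ee_rot: [180.0, 0.0, 154.8]
wrist_force: [0.1, -0.6, 7.9]
width: 0.0004
```

The large slice is home: the force rises along the collar spring (6.4 to 7.9 N at about 2 mm past home). Lifting straight up, then on to the medium.

carry_out(deltas=[0,0,0,0,0,-0.01,0,0,0,0,0,0,-0.03,0,0,0,0,0,0,-0.035,0,0,0,0,-0.0398,-0.0203,0,0,0,0,0,-0.0398,-0.0203,0,0,0,0,0,-0.0398,-0.0203,0,0,0,0,0,-0.0398,-0.0203,0,0,0,0,0,-0.0398,-0.0203,0,0])

```text
time_s: 5.32
ee_pos: [0.6235, -0.185, 0.1107]
ee_rot: [-180.0, -0.0, 154.8]
wrist_force: [1.3, 0.6, 0.3]
width: 0.0007
```

carry_out(deltas=[0,0,0,0,0,0,0,0,0,0,0,0,0,0])

```text
time_s: 5.58
ee_pos: [0.6224, -0.1835, 0.1103]
ee_rot: [-180.0, -0.1, 154.8]
wrist_force: [0.2, 0.3, -0.3]
width: 0.0002
```

Run:
```python
from plant import *
import cv2
s=sense();print(s['ee_pos'],s['width'],s['wrist_force'])
c=read_camera('scene')['img'][130:260,150:350]
w=cv2.resize(read_camera('wrist')['img'],None,fx=.78,fy=.78)
c=cv2.resize(c,(400,260))
import numpy as np
o=np.zeros((300,800,3),np.uint8);o[:260,:400]=c;o[:300,400:400+w.shape[1]]=w[:300,:400]
cv2.imwrite('pics/c3.png',o)
```

```text
[ 0.62238801 -0.18351673  0.11028115] 0.0001620228068026265 [ 0.19352176  0.28807388 -0.28541262]
```

View pics/c3.png

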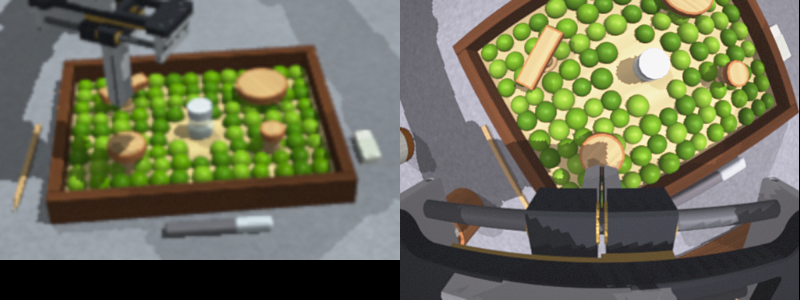

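The picture shows the fingers over the medium slice (wrist view about (600,152)). The large slice sits low and the jar is upright. Pressing the medium.

carry_out(deltas=[0,0,0,0,0,0.017,0,0,0,0,0,0,0.017,0,0,0,0,0,0,0.017,0,0,0,0,0,0,0.003,0,0,0,0,0,0,0.003,0,0,0,0,0,0,0.003,0,0,0,0,0,0,0.003,0,0,0,0,0,0,0.003,0])

```text
time_s: 6.68
ee_pos: [0.6233, -0.184, 0.0447]
ee_rot: [180.0, 0.0, 154.8]
wrist_force: [-0.8, 0.6, 4.7]
width: 0.0004
```

carry_out(deltas=[0,0,0,0,0,0.002,0,0,0,0,0,0,0.002,0,0,0,0,0,0,0.002,0,0,0,0,0,0,0.002,0,0,0,0,0,0,0.001,0,0,0,0,0,0,0,0,0,0,0,0,0,0,0])

```text
time_s: 7.55
ee_pos: [0.6233, -0.184, 0.0358]
ee_rot: [180.0, 0.0, 154.8]
wrist_force: [-0.7, 0.8, 7.9]
width: 0.0003
```

carry_out(deltas=[0,0,0,0,0,-0.01,0,0,0,0,0,0,-0.03,0,0,0,0,0,0,-0.035,0,0,0,0,0.0246,0.0393,0,0,0,0,0,0.0246,0.0393,0,0,0,0,0,0.0246,0.0393,0,0,0,0,0,0.0246,0.0393,0,0,0,0,0,0,0,0,0])

```text
time_s: 8.55
ee_pos: [0.6004, 0.0045, 0.1104]
ee_rot: [179.9, -0.1, 155.1]
wrist_force: [-0.0, -0.3, -0.1]
width: 0.0002
```

Run:
```python
from plant import *
import cv2
s=sense();print(s['ee_pos'],s['width'],s['wrist_force'])
c=read_camera('scene')['img'][130:260,150:350]
w=cv2.resize(read_camera('wrist')['img'],None,fx=.78,fy=.78)
c=cv2.resize(c,(400,260))
import numpy as np
o=np.zeros((300,800,3),np.uint8);o[:260,:400]=c;o[:300,400:400+w.shape[1]]=w[:300,:400]
cv2.imwrite('pics/c4.png',o)
```

```text
[0.60039961 0.00448812 0.11044968] 0.0002480719039322422 [-0.0270093  -0.31826729 -0.08971713]
```

View pics/c4.png

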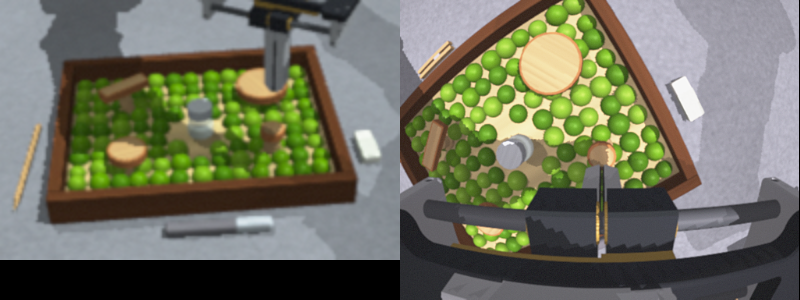

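The fingers are over the small slice (wrist view about (603,155)). The jar at about (513,150) stands and the others are undisturbed. Pressing.

carry_out(deltas=[0,0,0,0,0,0.017,0,0,0,0,0,0,0.017,0,0,0,0,0,0,0.017,0,0,0,0,0,0,0.003,0,0,0,0,0,0,0.003,0,0,0,0,0,0,0.003,0,0,0,0,0,0,0.003,0,0,0,0,0,0,0.003,0])

```text
time_s: 9.65
ee_pos: [0.6013, 0.0002, 0.0447]
ee_rot: [180.0, 0.0, 154.8]
wrist_force: [-0.6, -0.7, 4.2]
width: 0.0002
```

carry_out(deltas=[0,0,0,0,0,0.002,0,0,0,0,0,0,0.002,0,0,0,0,0,0,0.002,0,0,0,0,0,0,0.002,0,0,0,0,0,0,0.001,0,0,0,0,0,0,0,0,0,0,0,0,0,0,0])

```text
time_s: 10.52
ee_pos: [0.6013, 0.0002, 0.0357]
ee_rot: [180.0, 0.0, 154.8]
wrist_force: [1.0, -0.2, 7.9]
width: 0.0006
```

carry_out(deltas=[0,0,0,0,0,-0.01,0,0,0,0,0,0,-0.03,0,0,0,0,0,0,-0.04,0,0,0,0,0,0,-0.04,0,0,0,0,0.02,0.04,-0.03,0,0,0,0,0.02,0.04,0,0,0,0,0,0.02,0.04,0,0,0,0,0,0.02,0.04,0,0])

```text
time_s: 11.52
ee_pos: [0.5961, 0.1803, 0.1857]
ee_rot: [-180.0, -0.0, 154.8]
wrist_force: [0.6, 0.2, -0.4]
width: 0.0005
```

carry_out(deltas=[0,0,0,0.02,0.04,0,0,0,0,0,0.02,0.04,0,0,0,0,0,0,0,0,0,0,0,0,0,0,0,0])

```text
time_s: 12.02
ee_pos: [0.5944, 0.2676, 0.1854]
ee_rot: [-179.9, -0.0, 154.8]
wrist_force: [-0.4, -1.2, 0.1]
width: 0.0006
```

Run:
```python
from plant import *
import cv2,pickle,numpy as np
s=sense();print(s['time_s'],s['ee_pos'],s['wrist_force'])
old=pickle.load(open('cam.pkl','rb'))['scene']['img'][125:265,140:350];c=read_camera('scene')['img'][125:265,140:350]
cv2.imwrite('pics/c5.png',cv2.resize(np.hstack([old,c]),(800,267),interpolation=cv2.INTER_CUBIC))
```

```text
12.025 [0.59437025 0.26756153 0.18537471] [-0.38405162 -1.18861836  0.07981899]
```

View pics/c5.png

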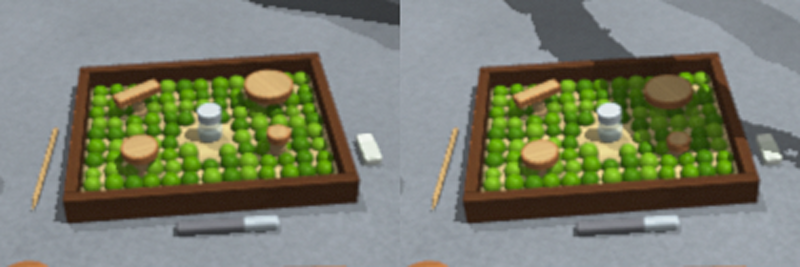

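Comparing before (left) and after (right): all three round slices sit lower, at about (668,92), (540,155) and (680,143). The oblong, jar, pencil, marker and eraser are unchanged, and the arm is clear. Handing in.

```bash
python3 -c "
from plant import *
print(finish_job())"
```

```text
the job is handed in; nothing more can be done
None
```

I pressed the large, then the middle-sized, then the small slice home with the closed fingertips, and handed the job in at about 12 s of the 42 s allowed. `finish_job` gives no verdict, so the result rests on my own checks.

- **Slices:** each press ended with the fingertip about 36 mm above the table, roughly 2 mm past home. The force was 7.9 N each time, against about 4 to 5 N while sliding, which fits the collar spring. The highest reading I took was 7.9 N.
- **Surroundings:** a before-and-after scene picture shows all three round slices lower. The oblong slice, jar, pencil, eraser and marker look unmoved, and the arm is clear. I did not re-check the peg, cup and bottle in that last picture; the fingers never passed over the cup or bottle.
- **Disagreement:** the two camera views differed by up to about 6 mm in slice position, well within what the presses needed.

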